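# Pin the swivel and find which way the canister's cap opens

## Robot

A 7-joint arm with a two-finger parallel gripper is mounted at the origin on the work surface. World frame = base frame: x ahead of the robot, y to its left, z up, the work surface at z = 0. Lengths are in mm, angles in rad, forces in N, time in s.
With the tool pointing down it reaches from about 400 to 875 mm from the base axis. Payload 4.4 kg.
Tool frame: the origin (TCP) lies midway between the tips of the shut fingers; the grasp point (between the pads) lies 19 mm behind it; z points along the fingers, y is the line along which they close (so a half turn about z gives the same grasp; the last joint's range is limited). The gripper opens to 85 mm and grips with 20 to 120 N. Pads are 22 mm wide; open, the fingers measure 114 mm over their backs; the gripper's body (76 mm by 85 mm) begins 54 mm behind the grasp point. The pads swing forward as they close: fully open they stand 13 mm farther back than shut.
Start: joints at [1.092, 0.628, 0.038, 1.517, -0.027, 0.996, -0.02], TCP at [260.792, -595.403, 231.313] pointing down, gripper open.
Joint ranges: [-3.06, 3.06], [-0.37, 2.12], [-1.25, 1.32], [0.18, 2.47], [-1.1, 4.24], [0.23, 1.98], [-2.94, 2.94]. Speed limits (rad/s): [2.57, 2.57, 3.14, 3.14, 3.14, 3.14, 3.14].

## Interface

Orientations are given as [roll, pitch, yaw] about the fixed x, y, z axes, in that order (R = Rz(yaw) Ry(pitch) Rx(roll)).
In Python, from cell import read_state, get_image, finish_job gives the robot as it stands.
- The arm moves only by the tool send_rows, never from a script. Its argument "series" is a list of rows, each an object of numbers: "ax", "ay", "az": the turn, a rotation vector about the tool's x, y, z in rad; "dx", "dy", "dz": the shift along the tool's x, y, z in cm; "hand": the closure, from 0 (fully open) to 1 (shut). In form: [{"ax": .., "ay": .., "az": .., "dx": .., "dy": .., "dz": .., "hand": ..}, ...]. A call has 1 to 10 rows; each row is the pose to reach, as a shift and turn from the pose commanded when the call began, along the tool's axes at that moment; what a row does not reach only later rows make up. A row lasts 1/10 s, in which the tool goes at most 50 mm and 8.59 degrees, less where a joint would pass 70% of its speed; a pose out of reach is approached as far as the arm can. A call with a gripper value outside its range is refused whole. The fingers move at their own pace and stop on an object; the grip force is fixed at half the most. Time passes only in rows, so rows that repeat a pose let the fingers close. It gives the time, the measured TCP pose, the force, the opening and the grip force at its end, in the units of the state.
- read_state(): the state, without advancing time (a new reading comes with each control period).
- get_image(name): name is "scene" or "top" or "wrist"; returns a dict with "pixels" (400x640x3 uint8, red, green, blue), "mtx" (3x3 intrinsics, pixels), "k1" (the pictures are not rectified: a ray, as slopes to the right and down, at radius r is drawn at 1 + k1 r^2 times it, then the intrinsics apply), "R" (3x3) and "t" (3): a world point X has camera coordinates R X + t. Camera axes: x right, y down, z forward; pixel columns grow to the right and rows downward; lengths in mm; the calibration is good to about 2 mm. A picture is of the moment at which its call begins. There is no depth.
- finish_job(): hands the job in; it is judged then, once.
The state is a dict: "clock": time; "qpos": joint angles; "qd": joint speeds; "tau": joint torques, N m; "eef_pos": TCP position; "tool_rot": TCP orientation; "force": force on the tool from outside, world axes, zero at the start; "torque": the same for the moment, N m; "width": finger opening in mm; "gripper_force": force on a finger pad.
Only numpy, scipy, OpenCV 4.12 (cv2) and the standard library are available. Lean on these libraries where they do the work, as an engineer would, in place of code of your own. Each camera call takes 0.05 s, during which the arm holds its last target. There are 200 camera calls.

## Task

Lock the swivelling parts canister by putting the steel pin fully down through the eyelet of its ear, then take off its winged cap: nothing shows whether it opens clockwise or anticlockwise, so try one way and, if it stops at once, the other. Do not let the canister swing round or shift the other things on the desk, and leave the pin in. Finish while still holding the cap, right way up, lifted clear above the canister's mouth.

Things in the scene. Friction and masses are not known exactly. Their poses are not given: they have to be found in the camera images.
- pin_centre (a point): Centre of the steel locking pin, 80 mm long, upright in a wooden rest block (50 x 50 x 32 mm). Lower 30 mm: plain 8 mm rod, tapered end; upper 50 mm: grip barrel, 16 mm diameter, whose lower end is a shoulder. The point is 40 mm above the rod end, 10 mm above the shoulder; z runs up the pin. In the rest, and when home in the ear, the shoulder sits on a face 32 mm above the desk.
- ear_hole (a point): Centre, on the upper face, of the 10 mm eyelet in the aluminium ear (34 mm wide, 8 mm thick, top 32 mm above the desk) of the canister's foot, 95 mm from the canister's axis on its -y side. 2 mm under the ear the fixed steel base has a matching 11 mm hole, 22 mm deep, lined up at the start. Pushed home, the pin's rod passes through both and stops the swivel.
- canister (a joint): Swivel of the canister on its fixed base, rad, 0 at the start (holes lined up), positive anticlockwise from above. Unpinned it turns with little drag (0.03 N m), so it would follow the cap round.
- mouth (a point): Centre of the canister's rim, 101 mm above the desk on the swivel axis. The canister is a grey upright cylinder, 68 mm diameter, on a round base 92 mm wide fixed to the desk. x is horizontal, along the wing of the closed cap at the start; -y points to the ear; z up.
- cap_wing (a point): Centre of the wing of the canister's grey cap (70 g): bar 46 mm long (x), 14 thick (y), 26 tall, on a 56 mm disc whose top, 13 mm below, is about flush with the rim; lugs reach 32 mm below. Sprung quick-turn thread: drags a little (under 0.2 N m), comes free after 60 deg of turn (50 to 110 will do) one way only, which way varies, unseen; the other way a hard stop within 20 deg. Free, it lifts straight off.
- console_centre (a point): Bystander: charcoal handheld games console, 100 x 235 x 20 mm, lying flat; its centre.
- cup_rim (a point): Bystander: white ceramic pencil cup, 76 mm diameter, 95 mm tall; centre of its rim. Pencils stand in it, 150 mm tall.
- figurine_centre (a point): Bystander: small white robot figurine on a clear acrylic stand 70 mm square, 101 mm tall; half-way up.
- case_centre (a point): Bystander: flat clear plastic game case, 105 x 170 x 12 mm; its centre.
- eraser_centre (a point): Bystander: eraser, 22 x 50 x 12 mm; its centre.
Mind the look-alikes: they are no part of the job. There is more than one size of the part that bears cap_wing; the job needs the smallest.

How it is judged:
By the outcome, as a careful person would: the job done as asked, in the order asked, and still so for the second after the job is handed in, while the arm keeps its last pose, push and grip.
It also fails if it takes over 61 s, if anything falls off the work surface, if the arm or the gripper's body presses on something with over 40 N, if the wrist force passes 120 N, or if a joint passes its speed limit or range.

## Working session

There is one attempt and no reset: what is moved stays moved. The work goes in short steps, Python scripts to look and compute and a tool call to move; the robot and the scene stay as the last step left them, time stands still between calls to the robot, and variables do not carry over. Pictures are saved under pics/ and viewed, at most 11 in all, crops included, and the job is handed in when it is done.

Besides the shell and the picture viewer there is one more tool, called after "Request:" by a JSON object that holds its "method" and its "body". send_rows: Moves the arm, as the interface text tells. Its arguments: {"type":"object","properties":{"series":{"type":"array","items":{"type":"object","properties":{"ax":{"type":"number"},"ay":{"type":"number"},"az":{"type":"number"},"dx":{"type":"number"},"dy":{"type":"number"},"dz":{"type":"number"},"hand":{"type":"number"}}}}},"required":["series"]}

```bash
mkdir -p pics; cat > h.py <<'E'
import numpy as np, cv2
from cell import read_state, get_image, finish_job
def ray(im,u,v):
    p=cv2.undistortPoints(np.array([[[u,v]]],float),im['mtx'],np.array([im['k1'],0,0,0],float))[0,0]
    R=np.array(im['R']);t=np.array(im['t'])
    d=R.T@np.array([p[0],p[1],1]);return -R.T@t,d/np.linalg.norm(d)
def onz(im,u,v,z):
    c,d=ray(im,u,v);return c+d*(z-c[2])/d[2]
def tri(*l):
    A=np.zeros((3,3));b=np.zeros(3)
    for im,u,v in l:
        c,d=ray(im,u,v);P=np.eye(3)-np.outer(d,d);A+=P;b+=P@c
    X=np.linalg.solve(A,b)
    return X,[float(np.linalg.norm(np.cross(X-ray(*a)[0],ray(*a)[1]))) for a in l]
def proj(im,X):
    c=np.array(im['R'])@np.array(X,float)+im['t'];s=c[:2]/c[2];s=s*(1+im['k1']*(s@s))
    return (np.array(im['mtx'])@[s[0],s[1],1])[:2]
def take(n,f):
    im=get_image(n);im['mtx']=np.array(im['mtx'],float)
    np.save('pics/%s.npy'%f,im,allow_pickle=True);cv2.imwrite('pics/%s.png'%f,np.array(im['pixels'])[:,:,::-1]);return im
def load(f): return np.load('pics/%s.npy'%f,allow_pickle=True).item()
E
python3 - <<'E'
from h import *
ims=[take(n,n+'0') for n in('scene','top','wrist')]
for i in ims: print(i['mtx'].tolist(),i['k1'],-np.array(i['R']).T@i['t'])
a=np.hstack([np.array(i['pixels']) for i in ims[:2]])
s=read_state();print(s)
E
```

```text
[[507.13709050854266, 0.0, 316.1485790294922], [0.0, 507.13709050854266, 201.18978742279657], [0.0, 0.0, 1.0]] -0.05799723604932981 [1240.11727651 -312.94450246 1195.9316899 ]
[[495.82576442235137, 0.0, 318.90510686066807], [0.0, 495.82576442235137, 207.13455874059426], [0.0, 0.0, 1.0]] -0.13659769711164957 [ 432.33938394  -15.11815009 1191.02531452]
[[358.2423890130448, 0.0, 316.5650373595323], [0.0, 358.2423890130448, 197.53362864263255], [0.0, 0.0, 1.0]] -0.058049638782599146 [ 333.83836393 -562.40273184  373.64736903]
{'clock': 0.15, 'qpos': array([ 1.09222282,  0.62913207,  0.03845978,  1.51813307, -0.02701083,
        0.99631536, -0.01995801]), 'qd': array([-1.17494226e-03, -2.66883171e-03,  1.49227171e-04, -1.18936784e-03,
        1.21869245e-03, -7.56517304e-06, -9.90649309e-04]), 'tau': array([ 2.13998130e-03, -5.63806486e+01,  1.22778788e+00, -1.93653667e+01,
        1.10782305e-02,  7.35287264e-03,  3.89343427e-05]), 'eef_pos': array([ 260.5836314 , -594.95840215,  230.60326055]), 'tool_rot': array([-3.14012283e+00,  4.59348165e-06,  4.12800510e-01]), 'force': array([-0.12532538, -0.3914773 , -0.31537746]), 'torque': array([-0.00728779, -0.03546513, -0.05497999]), 'gripper_force': 0.0, 'width': 85.56889152915987}
```

View pics/scene0.png

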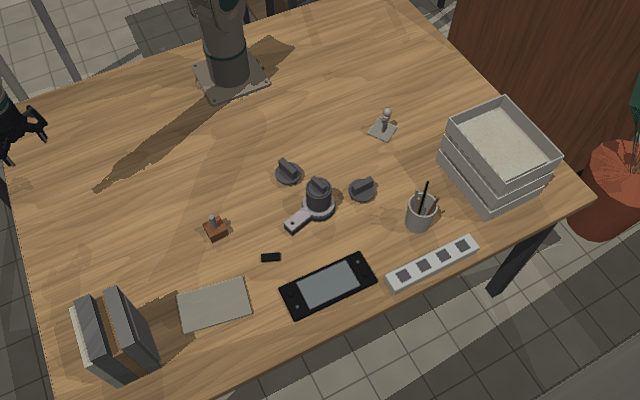

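View pics/top0.png

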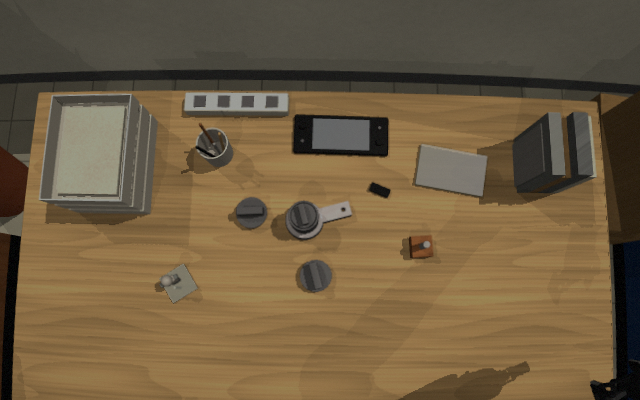

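The candidates for the cap are the part on the canister (top 304,216; scene 319,187) and two bigger loose caps (top 251,212 and 315,276; scene 288,172 and 362,188). The pin is at top (424,246), scene (213,221), in the brown block. The ear points to top (345,210). I choose the canister's own cap and check it in a close crop.

```bash
python3 - <<'E'
from h import *
a=load('top0')['pixels'][180:300,230:450];b=load('scene0')['pixels'][140:260,190:410]
f=lambda x:cv2.resize(np.array(x),None,fx=2.7,fy=2.5,interpolation=cv2.INTER_CUBIC)
cv2.imwrite('pics/c1.png',np.vstack([f(a),f(b)])[:,:,::-1])
E
```

```text
(no output)
```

View pics/c1.png

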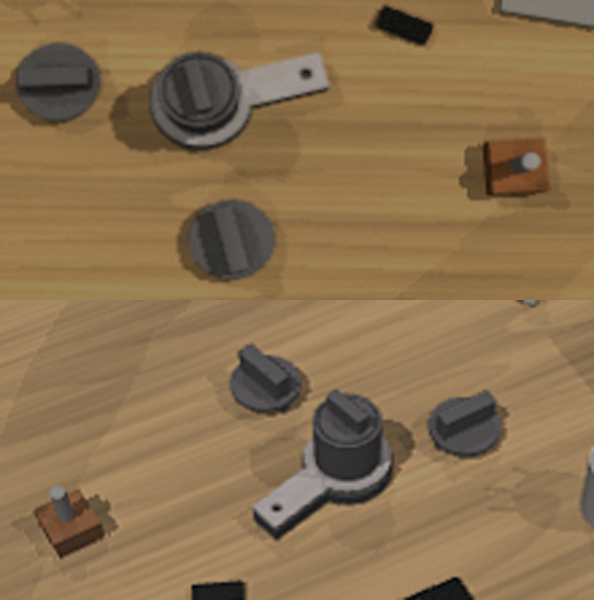

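The crop confirms it: the canister carries the small cap, with the ear and its eyelet beside it, and the loose caps have larger discs. In full-image pixels: pin top at top (426.7,244.4), scene (211.5,216.8); eyelet at (343.3,209.2), (292.6,222.8); wing top at (303,214), (318.5,183.6).

```bash
python3 - <<'E'
from h import *
T=load('top0');S=load('scene0');W=load('wrist0')
for n,a,b,z in [('pin',(426.7,244.4),(211.5,216.8),82),('hole',(343.3,209.2),(292.6,222.8),32),('wing',(303,214),(318.5,183.6),127)]:
    X,r=tri((T,*a),(S,*b));print(n,X,r,onz(T,*a,z),onz(S,*b,z))
# wing direction in top
print(onz(T,230+176/2.7,180+65/2.5,127),onz(T,230+213/2.7,180+105/2.5,127))
# rest block top corners
for c in [(485,141),(545,139),(547,192),(488,195)]: print(onz(T,230+c[0]/2.7,180+c[1]/2.5,32))
# bystanders
for n,u,v,z in [('cup',215,148,95),('fig',180,284,10),('eraser',380,189,12),('capA',251,212,10),('capB',315,276,10),('base',305,220,15)]: print(n,onz(T,u,v,z))
print(np.array(W['R']))
E
```

```text
pin [ 530.4715828  -255.23350135   81.56588738] [1.7812604302234656, 1.7812604302233979] [ 529.84446745 -256.8487396    82.        ] [ 531.55684667 -253.6292371    82.        ]
hole [615.31250006 -68.17100732  31.80273463] [1.9129691860456082, 1.9129691860456435] [614.6086661  -69.95254249  32.        ] [616.07684254 -66.41660276  32.        ]
wing [589.04915913  23.31336082 119.76665452] [1.307599044076333, 1.3075990440763925] [587.52442914  21.83690261 127.        ] [593.81089043  22.30032484 127.        ]
[604.78826597  39.24728474 127.        ] [570.27270949   8.68975659 127.        ]
[ 552.56880794 -227.25029673   32.        ]
[ 555.26398797 -280.34818113   32.        ]
[ 505.20318998 -281.46449469   32.        ]
[ 501.73938011 -229.53799522   32.        ]
cup [741.7890353  229.30993686  95.        ]
fig [430.11765964 316.05157991  10.        ]
eraser [ 669.03075716 -159.5947404    12.        ]
capA [607.1165437 151.6533297  10.       ]
capB [456.86614581  -5.86537156  10.        ]
base [589.44234277  20.60362007  15.        ]
[[ 0.4024364  -0.91544735 -0.00104596]
 [-0.87107913 -0.38328274  0.30710826]
 [-0.28154234 -0.12268043 -0.95167401]]
```

Request:
{"method": "send_rows", "body": {"series": [{"dx": 3, "dy": -1.6, "dz": 0, "az": -0.1, "hand": 0}, {"dx": 7, "dy": -3.8, "dz": 0, "az": -0.24, "hand": 0}, {"dx": 11.5, "dy": -6.1, "dz": 0, "az": -0.38, "hand": 0}, {"dx": 16, "dy": -8.5, "dz": 0, "az": -0.52, "hand": 0}, {"dx": 20.5, "dy": -10.8, "dz": 0.5, "az": -0.67, "hand": 0}, {"dx": 25, "dy": -13.2, "dz": 1.5, "az": -0.82, "hand": 0}, {"dx": 29.5, "dy": -15.6, "dz": 3, "az": -0.97, "hand": 0}, {"dx": 34, "dy": -18, "dz": 4, "az": -1.12, "hand": 0}, {"dx": 37, "dy": -19.6, "dz": 5, "az": -1.27, "hand": 0}, {"dx": 38.4, "dy": -20.3, "dz": 5, "az": -1.41, "hand": 0}]}}

```text
invalid input at $.series[0]: expected keys ax, ay, az, dx, dy, dz, hand
```

Request:
{"method": "send_rows", "body": {"series": [{"hand": 0}, {"hand": 0}, {"hand": 0}]}}

```text
invalid input at $.series[0]: expected keys ax, ay, az, dx, dy, dz, hand
```

```bash
python3 - <<'E'
from h import *
W=take('wrist','w1');s=read_state();print(s['eef_pos'],s['tool_rot'],s['qpos'],s['clock'],s['force'])
print(proj(W,[530,-255,82]),proj(W,[530,-255,32]))
E
```

```text
[ 260.644169   -595.04056586  230.73972446] [-3.14042245e+00 -1.42590697e-07  4.12804717e-01] [ 1.09218792  0.62899087  0.03846401  1.51799281 -0.02700219  0.99629707
 -0.01999316] 0.2 [-0.30957959  0.13403069  0.32939467]
[  47.05814454 -306.4324439 ] [  70.35404885 -281.65207778]
```

View pics/w1.png

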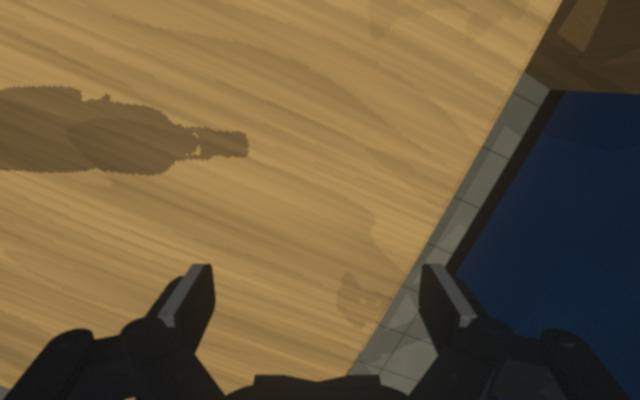

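That view shows only the desk and the fingers, since the call was refused because every key must be given. Resending, with a small standoff so the pin falls in view.

Request:
{"method": "send_rows", "body": {"series": [{"dx": 3, "dy": -1.3, "dz": 0, "ax": 0, "ay": 0, "az": -0.1, "hand": 0}, {"dx": 7, "dy": -3, "dz": 0, "ax": 0, "ay": 0, "az": -0.24, "hand": 0}, {"dx": 11.5, "dy": -5, "dz": 0, "ax": 0, "ay": 0, "az": -0.38, "hand": 0}, {"dx": 16, "dy": -7, "dz": 0, "ax": 0, "ay": 0, "az": -0.52, "hand": 0}, {"dx": 20.5, "dy": -9, "dz": 0.5, "ax": 0, "ay": 0, "az": -0.67, "hand": 0}, {"dx": 25, "dy": -11, "dz": 1.5, "ax": 0, "ay": 0, "az": -0.82, "hand": 0}, {"dx": 29.5, "dy": -13, "dz": 3, "ax": 0, "ay": 0, "az": -0.97, "hand": 0}, {"dx": 33.5, "dy": -14.6, "dz": 4, "ax": 0, "ay": 0, "az": -1.12, "hand": 0}, {"dx": 36.5, "dy": -15.8, "dz": 5, "ax": 0, "ay": 0, "az": -1.27, "hand": 0}, {"dx": 37.7, "dy": -16.3, "dz": 5, "ax": 0, "ay": 0, "az": -1.41, "hand": 0}]}}

```text
clock: 1.2
eef_pos: [543.0, -289.9, 179.9]
tool_rot: [3.141, -0.003, 1.835]
force: [-0.3, 0.1, -0.1]
width: 85.4
gripper_force: 0.0
```

Request:
{"method": "send_rows", "body": {"series": [{"dx": 0, "dy": 0, "dz": 0, "ax": 0, "ay": 0, "az": 0, "hand": 0}, {"dx": 0, "dy": 0, "dz": 0, "ax": 0, "ay": 0, "az": 0, "hand": 0}, {"dx": 0, "dy": 0, "dz": 0, "ax": 0, "ay": 0, "az": 0, "hand": 0}]}}

```text
clock: 1.5
eef_pos: [539.5, -296.8, 181.4]
tool_rot: [-3.141, 0.001, 1.818]
force: [0.0, 0.3, -0.1]
width: 85.6
gripper_force: 0.0
```

```bash
python3 - <<'E'
from h import *
W=take('wrist','w1');s=read_state();print(s['eef_pos'],s['tool_rot'],s['qpos'],s['clock'],s['force'])
print(proj(W,[530,-255,82]),proj(W,[530,-255,32]),-np.array(W['R']).T@W['t'])
E
```

```text
[ 539.59646404 -296.68719986  181.51884236] [-3.14073685e+00  1.07466494e-03  1.81833621e+00] [ 0.6620556   0.65195826 -0.33551126  1.66303386  0.26585918  0.87176283
  0.46573585] 1.55 [-0.28537903 -0.2399918  -0.27692487]
[316.19109868 138.68650265] [316.2615511  129.27661771] [ 521.17420443 -219.03618245  324.49814616]
```

View pics/w1.png

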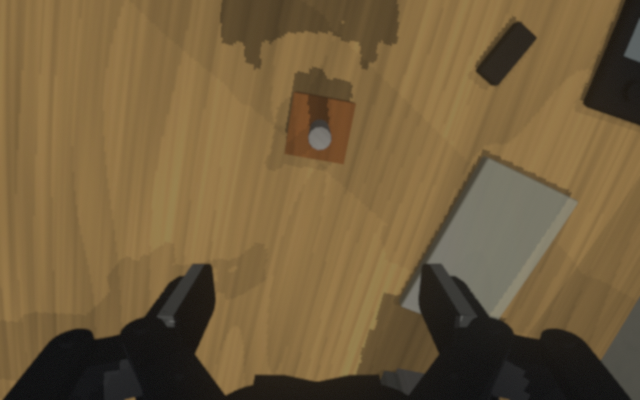

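The pin's bright end shows at (319,138), 3 px from the prediction, with the wooden block around it. Refine it with a mask, then descend.

```bash
python3 - <<'E'
from h import *
W=load('w1');p=np.array(W['pixels'])
h=cv2.cvtColor(p,cv2.COLOR_RGB2HSV);m=np.zeros(p.shape[:2],np.uint8)
m[110:165,285:355]=((h[110:165,285:355,1]<60)&(h[110:165,285:355,2]>110))*255
n,l,st,c=cv2.connectedComponentsWithStats(m);print(st[1:],c[1:])
k=1+st[1:,4].argmax();u,v=c[k];X=onz(W,u,v,82);print(X)
print(tri((W,u,v),(load('top0'),426.7,244.4),(load('scene0'),211.5,216.8)))
s=read_state();yaw=s['tool_rot'][2];d=X[:2]-s['eef_pos'][:2]
print('cm dx dy',(d@[np.cos(yaw),np.sin(yaw)])/10,(d@[np.sin(yaw),-np.cos(yaw)])/10)
b=((h[...,0]<13)&(h[...,1]>140)&(h[...,2]>70)).astype(np.uint8)[80:180,270:370]
n,l,st,c=cv2.connectedComponentsWithStats(b);k=1+st[1:,4].argmax();print(st[k],c[k]+[270,80],cv2.minAreaRect(np.argwhere(l==k)[:,::-1].astype(np.float32)))
print(onz(W,*(c[k]+[270,80]),28))
E
```

```text
[[309 129  22  21 356]] [[319.35674157 138.62078652]]
[ 532.06545081 -254.42992813   82.        ]
(array([ 531.15837781, -254.91002009,   82.35841869]), [1.0372578970660187, 2.278986928357239, 1.3807038644189065])
cm dx dy 4.281443680333703 0.3052404843340044Traceback (most recent call last):
  File "<stdin>", line 11, in <module>
ValueError: attempt to get argmax of an empty sequence
```

Request:
{"method": "send_rows", "body": {"series": [{"dx": 2, "dy": 0.2, "dz": 0, "ax": 0, "ay": 0, "az": 0, "hand": 0}, {"dx": 4.25, "dy": 0.28, "dz": 1, "ax": 0, "ay": 0, "az": 0, "hand": 0}, {"dx": 4.25, "dy": 0.28, "dz": 4, "ax": 0, "ay": 0, "az": 0, "hand": 0}, {"dx": 4.25, "dy": 0.28, "dz": 7, "ax": 0, "ay": 0, "az": 0, "hand": 0}, {"dx": 4.25, "dy": 0.28, "dz": 10, "ax": 0, "ay": 0, "az": 0, "hand": 0}, {"dx": 4.25, "dy": 0.28, "dz": 12, "ax": 0, "ay": 0, "az": 0, "hand": 0}, {"dx": 4.25, "dy": 0.28, "dz": 13.3, "ax": 0, "ay": 0, "az": 0, "hand": 0}, {"dx": 4.25, "dy": 0.28, "dz": 13.3, "ax": 0, "ay": 0, "az": 0, "hand": 0}, {"dx": 4.25, "dy": 0.28, "dz": 13.3, "ax": 0, "ay": 0, "az": 0, "hand": 0}, {"dx": 4.25, "dy": 0.28, "dz": 13.3, "ax": 0, "ay": 0, "az": 0, "hand": 0.3}]}}

```text
clock: 2.55
eef_pos: [533.8, -253.6, 49.6]
tool_rot: [3.14, 0.002, 1.822]
force: [1.0, -1.7, 0.4]
width: 73.2
gripper_force: 0.0
```

Request:
{"method": "send_rows", "body": {"series": [{"dx": 0, "dy": 0, "dz": 0, "ax": 0, "ay": 0, "az": 0, "hand": 0.5}, {"dx": 0, "dy": 0, "dz": 0, "ax": 0, "ay": 0, "az": 0, "hand": 0.6}, {"dx": 0, "dy": 0, "dz": 0, "ax": 0, "ay": 0, "az": 0, "hand": 0.7}, {"dx": 0, "dy": 0, "dz": 0, "ax": 0, "ay": 0, "az": 0, "hand": 0.8}, {"dx": 0, "dy": 0, "dz": 0, "ax": 0, "ay": 0, "az": 0, "hand": 0.9}, {"dx": 0, "dy": 0, "dz": 0, "ax": 0, "ay": 0, "az": 0, "hand": 1}, {"dx": 0, "dy": 0, "dz": 0, "ax": 0, "ay": 0, "az": 0, "hand": 1}, {"dx": 0, "dy": 0, "dz": 0, "ax": 0, "ay": 0, "az": 0, "hand": 1}]}}

```text
clock: 3.35
eef_pos: [532.4, -253.2, 48.5]
tool_rot: [-3.141, 0.0, 1.823]
force: [-3.2, 0.8, 5.3]
width: 14.5
gripper_force: 58.4
```

Request:
{"method": "send_rows", "body": {"series": [{"dx": 0, "dy": 0, "dz": -1.5, "ax": 0, "ay": 0, "az": 0, "hand": 1}, {"dx": 0, "dy": 0, "dz": -4, "ax": 0, "ay": 0, "az": 0, "hand": 1}, {"dx": 0, "dy": 0, "dz": -7, "ax": 0, "ay": 0, "az": 0, "hand": 1}, {"dx": 1.5, "dy": 2, "dz": -7, "ax": 0, "ay": 0, "az": 0, "hand": 1}, {"dx": 4, "dy": 5, "dz": -7, "ax": 0, "ay": 0, "az": 0, "hand": 1}, {"dx": 6.5, "dy": 8, "dz": -7, "ax": 0, "ay": 0, "az": 0, "hand": 1}, {"dx": 8.5, "dy": 11, "dz": -7, "ax": 0, "ay": 0, "az": 0, "hand": 1}, {"dx": 9.8, "dy": 12.6, "dz": -7, "ax": 0, "ay": 0, "az": 0, "hand": 1}, {"dx": 9.8, "dy": 12.6, "dz": -7, "ax": 0, "ay": 0, "az": 0, "hand": 1}, {"dx": 9.8, "dy": 12.6, "dz": -7, "ax": 0, "ay": 0, "az": 0, "hand": 1}]}}

```text
clock: 4.35
eef_pos: [630.4, -126.6, 118.6]
tool_rot: [3.142, 0.0, 1.824]
force: [-0.9, -0.6, -1.1]
width: 14.2
gripper_force: 58.5
```

Request:
{"method": "send_rows", "body": {"series": [{"dx": 0, "dy": 0, "dz": 0, "ax": 0, "ay": 0, "az": 0, "hand": 1}, {"dx": 0, "dy": 0, "dz": 0, "ax": 0, "ay": 0, "az": 0, "hand": 1}]}}

```text
clock: 4.55
eef_pos: [629.7, -128.6, 118.4]
tool_rot: [-3.141, 0.001, 1.82]
force: [-0.8, 0.3, -0.8]
width: 14.2
gripper_force: 58.5
```

```bash
python3 - <<'E'
from h import *
W=take('wrist','w2');s=read_state();print(s['eef_pos'],s['tool_rot'],s['qpos'],s['clock'],s['force'],s['width'],s['gripper_force'])
print(proj(W,[615,-68,32]),proj(W,[590,21,127]))
E
```

```text
[ 629.76940373 -128.33324072  118.40850836] [-3.14105189e+00  5.69932041e-04  1.82066801e+00] [ 0.32763502  0.76162323 -0.28920364  1.63252748  0.2820421   0.78905892
  0.1639685 ] 4.6 [ 0.74880795 -0.26382572 -1.18172166] 14.668405530428888 58.50269258022308
[315.75918295 110.82709524] [ 308.29978343 -162.32478876]
```

View pics/w2.png

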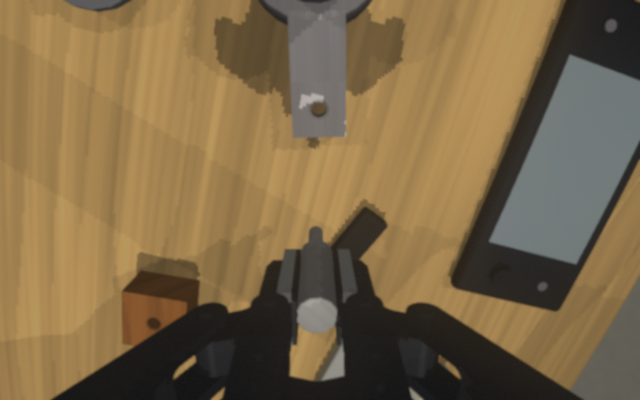

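The pin hangs upright in the fingers, with its tip at (315.5,229) and head at (317,315). The eyelet is at (319,108) near the ear's end (corners 294,137 and 345,135). I'll measure hole and tip in this same view, so that calibration errors cancel.

```bash
python3 - <<'E'
from h import *
W=load('w2');p=np.array(W['pixels'])
h=cv2.cvtColor(p,cv2.COLOR_RGB2HSV)
r=h[96:122,306:334];m=(((r[...,2]<95)|(r[...,1]>70))*255).astype(np.uint8)
n,l,st,c=cv2.connectedComponentsWithStats(m)
for i in range(1,n): print(st[i],c[i]+[306,96])
k=1+st[1:,4].argmax();hp=c[k]+[306,96]
s=read_state();e=s['eef_pos'];z0=e[2]-48.5
H=onz(W,*hp,32);print('hole',H, tri((W,*hp),(load('top0'),343.3,209.2),(load('scene0'),292.6,222.8)))
print('tip',onz(W,315.7,231,z0+3),'head',onz(W,317,316,z0+82))
print('expected tip px',proj(W,[e[0],e[1],z0+3]),proj(W,[e[0],e[1],z0+82]))
g=cv2.resize(p[85:245,260:380],None,fx=5,fy=3.7,interpolation=cv2.INTER_CUBIC);cv2.imwrite('pics/c2.png',g[:,:,::-1])
E
```

```text
[  5   7  16  15 188] [318.46808511 109.68617021]
hole [616.46900992 -66.89969314  32.        ] (array([615.72424415, -67.76134674,  31.85702694]), [1.1328637544758116, 2.4538523042320293, 1.3969365167962422])
tip [ 630.8791879  -129.92786892   72.90850836] head [ 631.35526194 -129.24003641  151.90850836]
expected tip px [314.50569903 228.05634959] [313.37920517 313.0566009 ]
```

View pics/c2.png

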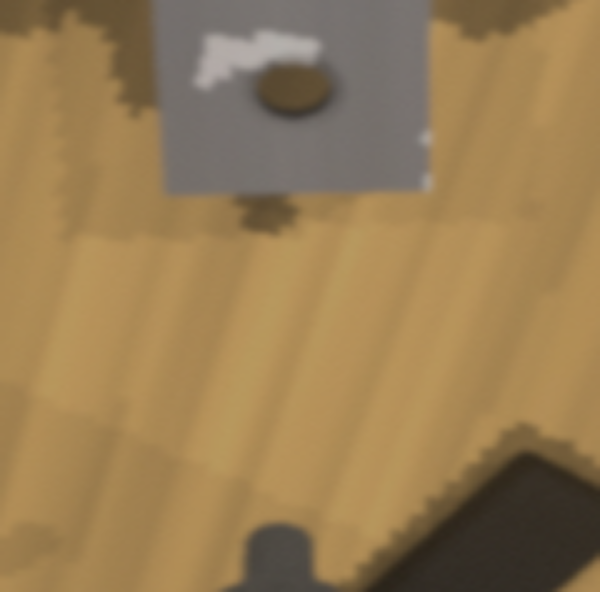

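The eyelet is sharp at (318.6,108.5) and the rod tip at (315.7,230). Move to 20 mm short of the hole at low height, and compare again at nearly equal depth.

Request:
{"method": "send_rows", "body": {"series": [{"dx": 1.5, "dy": 0.1, "dz": 0.5, "ax": 0, "ay": 0, "az": 0, "hand": 1}, {"dx": 3.2, "dy": 0.17, "dz": 1.5, "ax": 0, "ay": 0, "az": 0, "hand": 1}, {"dx": 4.4, "dy": 0.17, "dz": 2.5, "ax": 0, "ay": 0, "az": 0, "hand": 1}, {"dx": 4.4, "dy": 0.17, "dz": 3.3, "ax": 0, "ay": 0, "az": 0, "hand": 1}, {"dx": 4.4, "dy": 0.17, "dz": 3.3, "ax": 0, "ay": 0, "az": 0, "hand": 1}, {"dx": 4.4, "dy": 0.17, "dz": 3.3, "ax": 0, "ay": 0, "az": 0, "hand": 1}, {"dx": 4.4, "dy": 0.17, "dz": 3.3, "ax": 0, "ay": 0, "az": 0, "hand": 1}]}}

```text
clock: 5.3
eef_pos: [621.6, -84.8, 85.6]
tool_rot: [3.141, 0.001, 1.821]
force: [0.5, 0.5, -1.0]
width: 14.6
gripper_force: 58.5
```

```bash
python3 - <<'E'
from h import *
W=take('wrist','w3');p=np.array(W['pixels']);s=read_state();e=s['eef_pos'];print(e,s['tool_rot'])
print(proj(W,[615.7,-67.5,32]),proj(W,[e[0],e[1],e[2]-46.5]))
g=cv2.resize(p[130:290,240:400],None,fx=3.75,fy=3.75,interpolation=cv2.INTER_CUBIC);cv2.imwrite('pics/c3.png',g[:,:,::-1])
E
```

```text
[621.58114464 -84.60896177  85.71545072] [3.14075247e+00 7.67414614e-04 1.82157326e+00]
[311.68333061 193.7530231 ] [314.17362669 227.61218702]
```

View pics/c3.png

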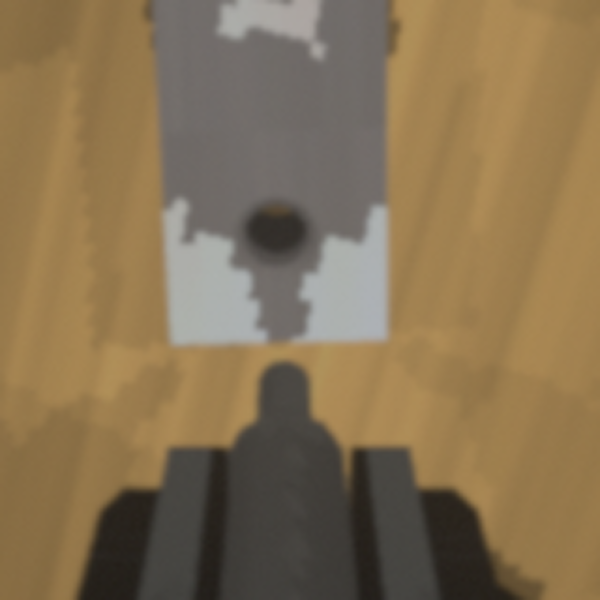

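The eyelet is at (313.6,190.8). The rod tip's end centre is at (315.7,231), and the pin is upright.

```bash
python3 - <<'E'
from h import *
W=load('w3');s=read_state();e=s['eef_pos'];yaw=s['tool_rot'][2]
H=onz(W,313.6,190.8,32);T=onz(W,315.7,231.1,e[2]-46.5);d=(H-T)[:2]
print(H,T,T-e,'dx,dy mm',d@[np.cos(yaw),np.sin(yaw)],d@[np.sin(yaw),-np.cos(yaw)])
print((T-e)[:2]@[np.cos(yaw),np.sin(yaw)],(T-e)[:2]@[np.sin(yaw),-np.cos(yaw)])
E
```

```text
[616.32970013 -65.50458717  32.        ] [622.96535117 -86.48986128  39.21545072] [  1.38420653  -1.88089952 -46.5       ] dx,dy mm 21.97553393408436 -1.2204517419235466
-2.1655648885394587 0.8741506864258758
```

Request:
{"method": "send_rows", "body": {"series": [{"dx": 1, "dy": -0.1, "dz": 0, "ax": 0, "ay": 0, "az": 0, "hand": 1}, {"dx": 2.15, "dy": -0.12, "dz": 0, "ax": 0, "ay": 0, "az": 0, "hand": 1}, {"dx": 2.15, "dy": -0.12, "dz": 0, "ax": 0, "ay": 0, "az": 0, "hand": 1}, {"dx": 2.15, "dy": -0.12, "dz": 0, "ax": 0, "ay": 0, "az": 0, "hand": 1}, {"dx": 2.15, "dy": -0.12, "dz": 0.4, "ax": 0, "ay": 0, "az": 0, "hand": 1}, {"dx": 2.15, "dy": -0.12, "dz": 0.7, "ax": 0, "ay": 0, "az": 0, "hand": 1}, {"dx": 2.15, "dy": -0.12, "dz": 0.9, "ax": 0, "ay": 0, "az": 0, "hand": 1}, {"dx": 2.15, "dy": -0.12, "dz": 1.1, "ax": 0, "ay": 0, "az": 0, "hand": 1}, {"dx": 2.15, "dy": -0.12, "dz": 1.1, "ax": 0, "ay": 0, "az": 0, "hand": 1}]}}

```text
clock: 6.25
eef_pos: [614.8, -64.5, 74.0]
tool_rot: [-3.141, 0.001, 1.822]
force: [1.5, -3.3, -2.3]
width: 14.5
gripper_force: 58.4
```

```bash
python3 - <<'E'
from h import *
W=take('wrist','w4');p=np.array(W['pixels']);s=read_state();print(s['eef_pos'],s['force'],s['torque'],s['width'])
g=cv2.resize(p[130:290,240:400],None,fx=3.75,fy=3.75,interpolation=cv2.INTER_CUBIC);cv2.imwrite('pics/c4.png',g[:,:,::-1])
E
```

```text
[614.68217245 -64.42889119  74.02222042] [ 0.66349345 -2.92758748 -2.77235414] [-0.81014052 -0.33770099 -0.01741698] 14.420342781308424
```

The tip is 4.5 mm inside the eyelet with only a slight push back along -y. Ease back 0.7 mm and go on down.

Request:
{"method": "send_rows", "body": {"series": [{"dx": -0.07, "dy": 0, "dz": 0, "ax": 0, "ay": 0, "az": 0, "hand": 1}, {"dx": -0.07, "dy": 0, "dz": 0.2, "ax": 0, "ay": 0, "az": 0, "hand": 1}, {"dx": -0.07, "dy": 0, "dz": 0.4, "ax": 0, "ay": 0, "az": 0, "hand": 1}, {"dx": -0.07, "dy": 0, "dz": 0.6, "ax": 0, "ay": 0, "az": 0, "hand": 1}, {"dx": -0.07, "dy": 0, "dz": 0.8, "ax": 0, "ay": 0, "az": 0, "hand": 1}, {"dx": -0.07, "dy": 0, "dz": 1.0, "ax": 0, "ay": 0, "az": 0, "hand": 1}, {"dx": -0.07, "dy": 0, "dz": 1.0, "ax": 0, "ay": 0, "az": 0, "hand": 1}]}}

```text
clock: 7.0
eef_pos: [615.1, -64.5, 64.1]
tool_rot: [3.141, 0.001, 1.822]
force: [2.7, -3.8, 0.0]
width: 14.4
gripper_force: 58.5
```

Request:
{"method": "send_rows", "body": {"series": [{"dx": -0.07, "dy": 0.05, "dz": 0.2, "ax": 0, "ay": 0, "az": 0, "hand": 1}, {"dx": -0.07, "dy": 0.05, "dz": 0.4, "ax": 0, "ay": 0, "az": 0, "hand": 1}, {"dx": -0.07, "dy": 0.05, "dz": 0.6, "ax": 0, "ay": 0, "az": 0, "hand": 1}, {"dx": -0.07, "dy": 0.05, "dz": 0.8, "ax": 0, "ay": 0, "az": 0, "hand": 1}, {"dx": -0.07, "dy": 0.05, "dz": 1.0, "ax": 0, "ay": 0, "az": 0, "hand": 1}, {"dx": -0.07, "dy": 0.05, "dz": 1.2, "ax": 0, "ay": 0, "az": 0, "hand": 1}, {"dx": -0.07, "dy": 0.05, "dz": 1.4, "ax": 0, "ay": 0, "az": 0, "hand": 1}, {"dx": -0.07, "dy": 0.05, "dz": 1.4, "ax": 0, "ay": 0, "az": 0, "hand": 1}]}}

```text
clock: 7.8
eef_pos: [615.5, -64.7, 49.9]
tool_rot: [-3.142, 0.0, 1.823]
force: [2.1, -5.1, 0.4]
width: 14.4
gripper_force: 58.5
```

Request:
{"method": "send_rows", "body": {"series": [{"dx": -0.05, "dy": 0.05, "dz": 0.1, "ax": 0, "ay": 0, "az": 0, "hand": 1}, {"dx": -0.05, "dy": 0.05, "dz": 0.2, "ax": 0, "ay": 0, "az": 0, "hand": 1}, {"dx": -0.05, "dy": 0.05, "dz": 0.3, "ax": 0, "ay": 0, "az": 0, "hand": 1}, {"dx": -0.05, "dy": 0.05, "dz": 0.3, "ax": 0, "ay": 0, "az": 0, "hand": 1}]}}

```text
clock: 8.2
eef_pos: [616.2, -64.6, 48.4]
tool_rot: [3.141, 0.0, 1.823]
force: [-1.5, -4.3, 10.9]
width: 14.6
gripper_force: 59.8
```

The pin is home: z matches the rest height and the downward reaction is 11 N. Release, lift straight up.

Request:
{"method": "send_rows", "body": {"series": [{"dx": 0, "dy": 0, "dz": -0.2, "ax": 0, "ay": 0, "az": 0, "hand": 0.8}, {"dx": 0, "dy": 0, "dz": -0.2, "ax": 0, "ay": 0, "az": 0, "hand": 0.6}, {"dx": 0, "dy": 0, "dz": -0.2, "ax": 0, "ay": 0, "az": 0, "hand": 0.4}, {"dx": 0, "dy": 0, "dz": -0.2, "ax": 0, "ay": 0, "az": 0, "hand": 0.4}, {"dx": 0, "dy": 0, "dz": -0.2, "ax": 0, "ay": 0, "az": 0, "hand": 0.4}, {"dx": 0, "dy": 0, "dz": -2, "ax": 0, "ay": 0, "az": 0, "hand": 0.4}, {"dx": 0, "dy": 0, "dz": -5, "ax": 0, "ay": 0, "az": 0, "hand": 0.4}, {"dx": 0, "dy": 0, "dz": -9, "ax": 0, "ay": 0, "az": 0, "hand": 0.4}, {"dx": 0, "dy": 0, "dz": -13, "ax": 0, "ay": 0, "az": 0, "hand": 0.2}, {"dx": 0, "dy": 0, "dz": -16, "ax": 0, "ay": 0, "az": 0, "hand": 0}]}}

```text
clock: 9.2
eef_pos: [616.7, -64.5, 209.8]
tool_rot: [3.139, 0.0, 1.823]
force: [0.6, -0.3, -0.7]
width: 77.9
gripper_force: 0.0
```

Request:
{"method": "send_rows", "body": {"series": [{"dx": 0.7, "dy": -0.5, "dz": 0, "ax": 0, "ay": 0, "az": 0.1, "hand": 0}, {"dx": 1.7, "dy": -1.2, "dz": 0, "ax": 0, "ay": 0, "az": 0.25, "hand": 0}, {"dx": 2.7, "dy": -1.9, "dz": 0, "ax": 0, "ay": 0, "az": 0.4, "hand": 0}, {"dx": 3.7, "dy": -2.6, "dz": 0, "ax": 0, "ay": 0, "az": 0.55, "hand": 0}, {"dx": 4.7, "dy": -3.3, "dz": 0, "ax": 0, "ay": 0, "az": 0.7, "hand": 0}, {"dx": 5.7, "dy": -4.0, "dz": 0, "ax": 0, "ay": 0, "az": 0.85, "hand": 0}, {"dx": 6.7, "dy": -4.7, "dz": 0, "ax": 0, "ay": 0, "az": 1.0, "hand": 0}, {"dx": 7.7, "dy": -5.4, "dz": 0, "ax": 0, "ay": 0, "az": 1.15, "hand": 0}, {"dx": 8.7, "dy": -6.1, "dz": 0, "ax": 0, "ay": 0, "az": 1.3, "hand": 0}, {"dx": 9.0, "dy": -6.3, "dz": 0, "ax": 0, "ay": 0, "az": 1.44, "hand": 0}]}}

```text
clock: 10.2
eef_pos: [531.4, 8.1, 207.2]
tool_rot: [-3.14, 0.001, 0.378]
force: [0.5, -0.4, 0.6]
width: 85.5
gripper_force: 0.0
```

Request:
{"method": "send_rows", "body": {"series": [{"dx": 0, "dy": 0, "dz": 0, "ax": 0, "ay": 0, "az": 0.11, "hand": 0}, {"dx": 0, "dy": 0, "dz": 0, "ax": 0, "ay": 0, "az": 0.11, "hand": 0}, {"dx": 0, "dy": 0, "dz": 0, "ax": 0, "ay": 0, "az": 0.11, "hand": 0}, {"dx": 0, "dy": 0, "dz": 0, "ax": 0, "ay": 0, "az": 0.11, "hand": 0}]}}

```text
clock: 10.6
eef_pos: [532.6, 6.7, 207.3]
tool_rot: [-3.141, -0.0, 0.275]
force: [-0.4, 0.0, -0.1]
width: 85.4
gripper_force: 0.0
```

```bash
python3 - <<'E'
from h import *
W=take('wrist','w5');T=take('top','top5');p=np.array(W['pixels']);s=read_state();print(s['eef_pos'],s['tool_rot'],s['qpos'],s['clock'],s['force'])
print(proj(W,[590,24,127]),proj(W,[616,-65,82]),proj(T,[616,-65,82]))
E
```

```text
[532.64753341   6.57546676 207.28353392] [-3.14147284e+00 -4.80661433e-05  2.73592209e-01] [-0.13986311  0.49340484  0.10946294  1.87431517 -0.07399035  0.7777228
 -1.28780864] 10.7 [-0.07517856 -0.26352781 -0.68485327]
[315.81594235 116.83641199] [441.60393163 110.78147226] [342.20287625 205.14781514]
```

View pics/w5.png

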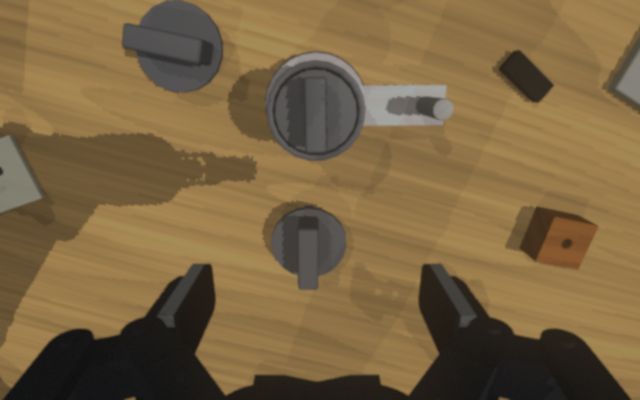

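The pin stands in the ear, its head at (441,108) where predicted. The cap's wing top runs upright in the picture over (304–327, 78–153), centre (315.5,115.5), so the tool's yaw already fits. The loose caps at (308,245) and (180,45) are bigger.

```bash
python3 - <<'E'
from h import *
W=load('w5');p=np.array(W['pixels']);s=read_state();e=s['eef_pos'];yaw=s['tool_rot'][2]
g=cv2.cvtColor(p,cv2.COLOR_RGB2GRAY)
for r in (95,115,135): print(g[r,296:336].tolist())
for c in (312,320): print(g[70:86,c].tolist(),g[144:162,c].tolist())
X=onz(W,315.5,115.5,127);print(X,onz(W,441,107.5,82))
print(tri((W,315.5,115.5),(load('top0'),303,214),(load('scene0'),318.5,183.6)))
d=X[:2]-e[:2];print(d@[np.cos(yaw),np.sin(yaw)],d@[np.sin(yaw),-np.cos(yaw)],e)
print([(onz(W,u,v,127)) for u,v in((315.5,78),(315.5,153),(304.5,115),(326.5,115))])
E
```

```text
[61, 62, 61, 60, 58, 58, 57, 56, 59, 67, 74, 79, 82, 83, 83, 83, 83, 84, 85, 86, 86, 87, 87, 87, 88, 87, 87, 88, 83, 76, 73, 76, 79, 80, 81, 80, 81, 80, 81, 81]
[62, 61, 62, 61, 62, 61, 61, 59, 58, 64, 72, 79, 81, 82, 83, 83, 83, 84, 86, 87, 89, 88, 90, 91, 92, 92, 93, 92, 87, 79, 72, 75, 78, 79, 79, 79, 79, 80, 80, 81]
[60, 61, 62, 62, 62, 61, 61, 59, 58, 64, 73, 81, 85, 86, 87, 89, 88, 89, 90, 90, 90, 91, 91, 91, 92, 92, 93, 92, 88, 81, 74, 72, 75, 79, 81, 81, 82, 83, 83, 84]
[74, 83, 86, 87, 87, 85, 80, 74, 75, 81, 84, 84, 84, 84, 84, 85] [88, 88, 88, 89, 89, 87, 86, 79, 67, 56, 61, 77, 87, 89, 87, 86, 92, 107]
[71, 83, 88, 87, 88, 86, 81, 75, 78, 85, 89, 90, 91, 90, 88, 87] [93, 92, 92, 93, 93, 91, 88, 80, 67, 54, 57, 70, 77, 81, 80, 81, 90, 106]
[590.72283295  24.40513465 127.        ] [618.08899659 -63.70005474  82.        ]
(array([589.40244915,  23.63059183, 119.60591085]), [0.9312613267649217, 1.7242750589619786, 0.9480692560778494])
60.732706956419996 -1.4750523159197912 [532.64753341   6.57546676 207.28353392]
[array([611.89629461,  30.38166505, 127.        ]), array([568.35279922,  18.0917719 , 127.        ]), array([589.18252127,  30.9631463 , 127.        ]), array([592.84795255,  18.01223793, 127.        ])]
```

Request:
{"method": "send_rows", "body": {"series": [{"dx": 3, "dy": -0.1, "dz": 0.5, "ax": 0, "ay": 0, "az": 0, "hand": 0}, {"dx": 5.3, "dy": -0.1, "dz": 2, "ax": 0, "ay": 0, "az": 0, "hand": 0}, {"dx": 5.9, "dy": -0.1, "dz": 4, "ax": 0, "ay": 0, "az": 0, "hand": 0}, {"dx": 5.9, "dy": -0.1, "dz": 5.2, "ax": 0, "ay": 0, "az": 0, "hand": 0}, {"dx": 5.9, "dy": -0.1, "dz": 5.2, "ax": 0, "ay": 0, "az": 0, "hand": 0}, {"dx": 5.9, "dy": -0.1, "dz": 5.2, "ax": 0, "ay": 0, "az": 0, "hand": 0}]}}

```text
clock: 11.3
eef_pos: [588.5, 23.1, 155.5]
tool_rot: [-3.142, 0.001, 0.272]
force: [0.3, -0.5, -0.2]
width: 85.5
gripper_force: 0.0
```

```bash
python3 - <<'E'
from h import *
W=take('wrist','w6');p=np.array(W['pixels']);s=read_state();print(s['eef_pos'],s['tool_rot'],s['clock'])
for z in (117,127): print(proj(W,[590.7,24.4,z]))
cv2.imwrite('pics/c6.png',p[120:400,160:480,::-1].repeat(2,0).repeat(2,1))
E
```

```text
[589.06332028  23.14209861 156.04917174] [ 3.14134087e+00 -5.71522718e-04  2.72336447e-01] 11.35
[316.34794144 230.47934239]
[316.34682221 238.03039706]
```

View pics/c6.png

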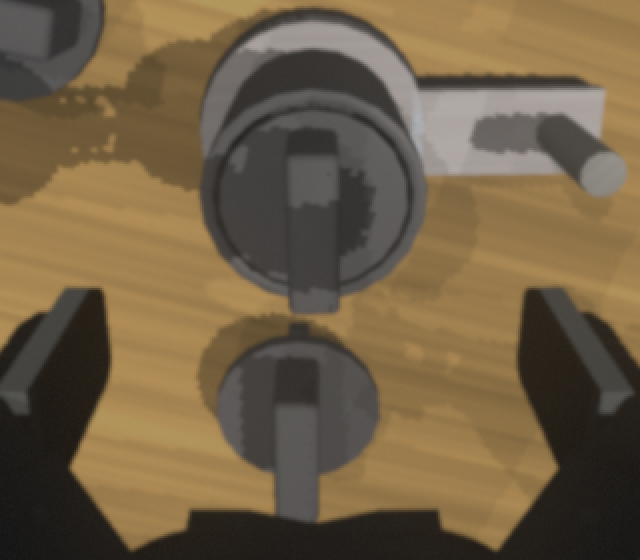

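The wing top spans full-image (304–330, 197–276), centre (317,236.7). Against the 127 mm prediction of 238, its height is 125–127 mm as expected, and the pin stands seated in the ear. Descend and grip.

Request:
{"method": "send_rows", "body": {"series": [{"dx": 0, "dy": 0, "dz": 1.5, "ax": 0, "ay": 0, "az": 0, "hand": 0}, {"dx": 0, "dy": 0, "dz": 3, "ax": 0, "ay": 0, "az": 0, "hand": 0}, {"dx": 0, "dy": 0, "dz": 4.2, "ax": 0, "ay": 0, "az": 0, "hand": 0}, {"dx": 0, "dy": 0, "dz": 4.9, "ax": 0, "ay": 0, "az": 0, "hand": 0.2}, {"dx": 0, "dy": 0, "dz": 4.9, "ax": 0, "ay": 0, "az": 0, "hand": 0.4}, {"dx": 0, "dy": 0, "dz": 4.9, "ax": 0, "ay": 0, "az": 0, "hand": 0.6}, {"dx": 0, "dy": 0, "dz": 4.9, "ax": 0, "ay": 0, "az": 0, "hand": 0.7}, {"dx": 0, "dy": 0, "dz": 4.9, "ax": 0, "ay": 0, "az": 0, "hand": 0.8}, {"dx": 0, "dy": 0, "dz": 4.9, "ax": 0, "ay": 0, "az": 0, "hand": 0.9}, {"dx": 0, "dy": 0, "dz": 4.9, "ax": 0, "ay": 0, "az": 0, "hand": 1}]}}

```text
clock: 12.35
eef_pos: [589.6, 23.6, 107.0]
tool_rot: [3.141, -0.001, 0.273]
force: [-0.4, -0.2, 5.9]
width: 12.6
gripper_force: 59.6
```

Request:
{"method": "send_rows", "body": {"series": [{"dx": 0, "dy": 0, "dz": 0, "ax": 0, "ay": 0, "az": 0, "hand": 1}, {"dx": 0, "dy": 0, "dz": 0, "ax": 0, "ay": 0, "az": 0, "hand": 1}, {"dx": 0, "dy": 0, "dz": 0, "ax": 0, "ay": 0, "az": 0, "hand": 1}]}}

```text
clock: 12.65
eef_pos: [589.6, 23.6, 107.0]
tool_rot: [3.141, -0.001, 0.273]
force: [0.3, 0.4, 4.8]
width: 12.9
gripper_force: 59.7
```

```bash
python3 -c "
from h import *
s=read_state();print({k:np.round(s[k],3) for k in ('clock','eef_pos','tool_rot','force','torque','width','qpos')})"
```

```text
{'clock': np.float64(12.65), 'eef_pos': array([589.606,  23.585, 107.022]), 'tool_rot': array([ 3.141e+00, -1.000e-03,  2.730e-01]), 'force': array([0.279, 0.355, 4.775]), 'torque': array([ 0.026,  0.176, -0.054]), 'width': np.float64(12.928), 'qpos': array([-0.144,  0.704,  0.089,  1.802, -0.096,  0.639, -1.296])}
```

Gripped squarely with little side load. Try anticlockwise (az negative) by 15 degrees and read the torque.

Request:
{"method": "send_rows", "body": {"series": [{"dx": 0, "dy": 0, "dz": 0, "ax": 0, "ay": 0, "az": -0.05, "hand": 1}, {"dx": 0, "dy": 0, "dz": 0, "ax": 0, "ay": 0, "az": -0.1, "hand": 1}, {"dx": 0, "dy": 0, "dz": 0, "ax": 0, "ay": 0, "az": -0.15, "hand": 1}, {"dx": 0, "dy": 0, "dz": 0, "ax": 0, "ay": 0, "az": -0.15, "hand": 1}]}}

```text
clock: 13.05
eef_pos: [590.0, 23.1, 107.0]
tool_rot: [3.141, -0.002, 0.422]
force: [1.0, -1.3, 6.0]
width: 13.1
gripper_force: 59.9
```

```bash
python3 -c "
from h import *
s=read_state();print({k:np.round(s[k],3) for k in ('clock','eef_pos','tool_rot','force','torque','width','qpos')})"
```

```text
{'clock': np.float64(13.05), 'eef_pos': array([589.991,  23.076, 107.023]), 'tool_rot': array([ 3.141e+00, -2.000e-03,  4.220e-01]), 'force': array([ 1.005, -1.266,  5.983]), 'torque': array([-0.214, -0.036, -0.113]), 'width': np.float64(13.12), 'qpos': array([-0.116,  0.702,  0.047,  1.801, -0.05 ,  0.638, -1.189])}
```

Only 0.11 N m so far. Go on to 30 degrees, past the 20 degrees within which the hard stop would show.

Request:
{"method": "send_rows", "body": {"series": [{"dx": 0, "dy": 0, "dz": 0, "ax": 0, "ay": 0, "az": -0.05, "hand": 1}, {"dx": 0, "dy": 0, "dz": 0, "ax": 0, "ay": 0, "az": -0.1, "hand": 1}, {"dx": 0, "dy": 0, "dz": 0, "ax": 0, "ay": 0, "az": -0.15, "hand": 1}, {"dx": 0, "dy": 0, "dz": 0, "ax": 0, "ay": 0, "az": -0.2, "hand": 1}]}}

```text
clock: 13.45
eef_pos: [589.7, 22.7, 107.1]
tool_rot: [3.141, -0.001, 0.617]
force: [-1.2, -1.5, 7.7]
width: 12.6
gripper_force: 69.7
```

```bash
python3 -c "
from h import *
s=read_state();print({k:np.round(s[k],3) for k in ('clock','eef_pos','tool_rot','force','torque','width','qpos')})"
```

```text
{'clock': np.float64(13.45), 'eef_pos': array([589.672,  22.665, 107.105]), 'tool_rot': array([ 3.141e+00, -1.000e-03,  6.170e-01]), 'force': array([-1.247, -1.528,  7.656]), 'torque': array([-0.43 , -0.131, -1.607]), 'width': np.float64(12.617), 'qpos': array([-0.081,  0.701, -0.008,  1.8  ,  0.009,  0.639, -1.047])}
```

1.6 N m at 20 degrees: that is the hard stop. Turn back clockwise (az positive).

Request:
{"method": "send_rows", "body": {"series": [{"dx": 0, "dy": 0, "dz": 0, "ax": 0, "ay": 0, "az": 0.07, "hand": 1}, {"dx": 0, "dy": 0, "dz": 0, "ax": 0, "ay": 0, "az": 0.15, "hand": 1}, {"dx": 0, "dy": 0, "dz": 0, "ax": 0, "ay": 0, "az": 0.23, "hand": 1}, {"dx": 0, "dy": 0, "dz": 0, "ax": 0, "ay": 0, "az": 0.31, "hand": 1}, {"dx": 0, "dy": 0, "dz": 0, "ax": 0, "ay": 0, "az": 0.39, "hand": 1}, {"dx": 0, "dy": 0, "dz": 0, "ax": 0, "ay": 0, "az": 0.47, "hand": 1}, {"dx": 0, "dy": 0, "dz": 0, "ax": 0, "ay": 0, "az": 0.55, "hand": 1}, {"dx": 0, "dy": 0, "dz": 0, "ax": 0, "ay": 0, "az": 0.63, "hand": 1}, {"dx": 0, "dy": 0, "dz": 0, "ax": 0, "ay": 0, "az": 0.71, "hand": 1}, {"dx": 0, "dy": 0, "dz": 0, "ax": 0, "ay": 0, "az": 0.8, "hand": 1}]}}

```text
clock: 14.45
eef_pos: [589.9, 23.6, 107.0]
tool_rot: [-3.141, -0.002, -0.181]
force: [-0.6, -0.1, 5.3]
width: 12.6
gripper_force: 59.9
```

```bash
python3 -c "
from h import *
s=read_state();print({k:np.round(s[k],3) for k in ('clock','eef_pos','tool_rot','force','torque','width','qpos')})"
```

```text
{'clock': np.float64(14.45), 'eef_pos': array([589.948,  23.594, 107.027]), 'tool_rot': array([-3.141e+00, -2.000e-03, -1.810e-01]), 'force': array([-0.604, -0.056,  5.252]), 'torque': array([-0.057, -0.017,  0.016]), 'width': np.float64(12.607), 'qpos': array([-0.223,  0.713,  0.216,  1.804, -0.235,  0.647, -1.623])}
```

No stop at 26 degrees this way. Continue to about 78 degrees from the start.

Request:
{"method": "send_rows", "body": {"series": [{"dx": 0, "dy": 0, "dz": 0, "ax": 0, "ay": 0, "az": 0.09, "hand": 1}, {"dx": 0, "dy": 0, "dz": 0, "ax": 0, "ay": 0, "az": 0.19, "hand": 1}, {"dx": 0, "dy": 0, "dz": 0, "ax": 0, "ay": 0, "az": 0.29, "hand": 1}, {"dx": 0, "dy": 0, "dz": 0, "ax": 0, "ay": 0, "az": 0.39, "hand": 1}, {"dx": 0, "dy": 0, "dz": 0, "ax": 0, "ay": 0, "az": 0.49, "hand": 1}, {"dx": 0, "dy": 0, "dz": 0, "ax": 0, "ay": 0, "az": 0.59, "hand": 1}, {"dx": 0, "dy": 0, "dz": 0, "ax": 0, "ay": 0, "az": 0.69, "hand": 1}, {"dx": 0, "dy": 0, "dz": 0, "ax": 0, "ay": 0, "az": 0.79, "hand": 1}, {"dx": 0, "dy": 0, "dz": 0, "ax": 0, "ay": 0, "az": 0.9, "hand": 1}, {"dx": 0, "dy": 0, "dz": 0, "ax": 0, "ay": 0, "az": 0.9, "hand": 1}]}}

```text
clock: 15.45
eef_pos: [590.2, 23.6, 107.2]
tool_rot: [-3.14, -0.001, -1.08]
force: [-0.8, 0.3, 7.5]
width: 12.9
gripper_force: 60.1
```

```bash
python3 -c "
from h import *
s=read_state();print({k:np.round(s[k],3) for k in ('clock','eef_pos','tool_rot','force','torque','width','qpos')})"
```

```text
{'clock': np.float64(15.45), 'eef_pos': array([590.185,  23.592, 107.172]), 'tool_rot': array([-3.14e+00, -1.00e-03, -1.08e+00]), 'force': array([-0.811,  0.319,  7.452]), 'torque': array([-0.021,  0.021,  0.028]), 'width': np.float64(12.869), 'qpos': array([-0.375,  0.753,  0.468,  1.808, -0.5  ,  0.698, -2.277])}
```

Lift gently and watch the force.

Request:
{"method": "send_rows", "body": {"series": [{"dx": 0, "dy": 0, "dz": -0.2, "ax": 0, "ay": 0, "az": 0, "hand": 1}, {"dx": 0, "dy": 0, "dz": -0.5, "ax": 0, "ay": 0, "az": 0, "hand": 1}, {"dx": 0, "dy": 0, "dz": -0.8, "ax": 0, "ay": 0, "az": 0, "hand": 1}, {"dx": 0, "dy": 0, "dz": -1.0, "ax": 0, "ay": 0, "az": 0, "hand": 1}]}}

```text
clock: 15.85
eef_pos: [588.8, 23.7, 116.3]
tool_rot: [3.141, 0.0, -1.077]
force: [-0.9, 0.2, -1.3]
width: 13.0
gripper_force: 59.0
```

Request:
{"method": "send_rows", "body": {"series": [{"dx": 0, "dy": 0, "dz": -1, "ax": 0, "ay": 0, "az": 0, "hand": 1}, {"dx": 0, "dy": 0, "dz": -2.2, "ax": 0, "ay": 0, "az": 0, "hand": 1}, {"dx": 0, "dy": 0, "dz": -3.6, "ax": 0, "ay": 0, "az": 0, "hand": 1}, {"dx": 0, "dy": 0, "dz": -5, "ax": 0, "ay": 0, "az": 0, "hand": 1}, {"dx": 0, "dy": 0, "dz": -6.4, "ax": 0, "ay": 0, "az": 0, "hand": 1}, {"dx": 0, "dy": 0, "dz": -7.5, "ax": 0, "ay": 0, "az": 0, "hand": 1}, {"dx": 0, "dy": 0, "dz": -8, "ax": 0, "ay": 0, "az": 0, "hand": 1}, {"dx": 0, "dy": 0, "dz": -8, "ax": 0, "ay": 0, "az": 0, "hand": 1}, {"dx": 0, "dy": 0, "dz": -8, "ax": 0, "ay": 0, "az": 0, "hand": 1}, {"dx": 0, "dy": 0, "dz": -8, "ax": 0, "ay": 0, "az": 0, "hand": 1}]}}

```text
clock: 16.85
eef_pos: [588.6, 23.7, 195.6]
tool_rot: [3.14, 0.001, -1.077]
force: [-1.1, -0.5, -0.9]
width: 12.9
gripper_force: 59.0
```

```bash
python3 - <<'E'
from h import *
S=take('scene','s7');T=take('top','t7');s=read_state();print(s['eef_pos'],s['tool_rot'],s['force'],s['width'],s['gripper_force'],s['clock'])
f=lambda x:cv2.resize(np.array(x),None,fx=2.4,fy=2.4,interpolation=cv2.INTER_CUBIC)
cv2.imwrite('pics/c7.png',np.vstack([f(S['pixels'][120:245,190:420]),f(T['pixels'][175:300,230:460])])[:,:,::-1])
E
```

```text
[588.75828389  23.59198757 195.69255466] [ 3.14045574e+00  4.33997661e-04 -1.07727675e+00] [-0.33607452 -0.62537502 -0.08897039] 12.949608584517938 59.01743173599243 16.95
```

View pics/c7.png

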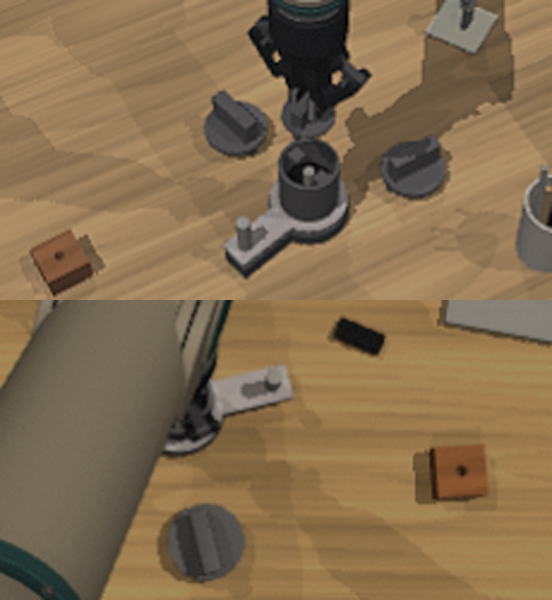

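The cap is held upright above the open canister mouth (crop 308,110 over 308,160). The pin is still down in the ear (243,235), the ear has not turned, and the other things are in place. Hand in.

```bash
python3 -c "
from cell import finish_job
print(finish_job())"
```

```text
the job is handed in; nothing more can be done
None
```

The job is handed in at about 17 s: the pin is home in the ear, and the cap, which opened clockwise after anticlockwise hit the stop, is held upright about 90 mm above where it sat, with the canister and the bystanders in view unmoved in the last pictures.

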